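Click the drive socket onto the printing press's pressure screw

TASK

Take the blue-banded drive socket off the socket rail and push it, bore down, onto the square drive that stands up from the little green printing press, feeling for the square, until its spring ball clicks and the socket is pressed fully home against the brass collar; press gently, the sprung screw must never be pushed down more than 15 mm. Then give the socket a light upward tug that raises the sprung screw by about 3 mm, to prove that the ball holds, and let go, leaving the socket home on the drive. Leave the red-banded socket where it is.

Things in the scene. Friction and masses are not known exactly. Their poses are not given: they have to be found in the camera images.
- blue_socket_centre (a point): Half-way up the loose upright steel socket with a blue band and blue dot on top: 66 mm high, 0.10 to 0.21 kg. Upper 38 mm: solid round knurled grip, 34 mm diameter; lower 28 mm: 38 mm diameter. z up along the socket.
- blue_socket_mouth (a point): Centre of the blue-banded socket's underside (33 mm below its centre), mouth of its square bore: 20.6 mm wide, 28 mm deep, rim bevelled by 1.5 mm, sides along this frame's x and y. All four bore faces have a groove 14 mm above the underside for the drive's ball.
- red_socket_centre (a point): Half-way up the other loose socket, same outside but red band and dot; its 13 mm bore does not fit the press. The two stand 110 mm apart on the rail and may have changed places.
- rail: Fixed black socket rail on the table, 50 x 180 x 8 mm, long side along its y; origin: centre of its underside. Pegs at y = +55 and -55 mm (10 mm diameter, 10 mm above its top) stand loosely inside the sockets' bores.
- press: Fixed green tabletop printing press, 180 (x) by 200 (y) mm; origin: centre of its underside. Its 54 mm wide crossbeam along y has its top at z = 92 mm; through a low steel ring on it (top at 97 mm) the upright sprung screw comes out.
- collar (a point): Centre of the top of the brass collar (38 mm diameter, 6 mm thick) on the sprung screw, 125 mm above the table at rest; moves up and down with the screw, does not turn (x, y as the press). A socket is home when its underside sits on it. From it rises the square drive.
- drive_top (a point): Centre of the top of the steel drive: 19 mm square, 26 mm high above the collar, top edge bevelled 0.8 mm. It may stand at any angle about the vertical, NOT measured and not that of this frame; it turns only stiffly (0.25 N m). Turn the socket under light load (3 to 6 N) until the square drops in (it does within about 0.1 rad).
- drive_ball (a point): On the drive's axis at the height of its spring ball, 14 mm above the collar; the ball stands 3.4 mm out of one face. A socket on the square slides freely until its underside is about 18 mm above the collar, then meets the ball; pushing past takes about 6 to 15 N, most when the squares are a little twisted. Once in the groove the ball holds against more than 7 N of pull.
- screw (a joint): Vertical travel of the sprung screw in m: 0 at rest, negative pushed down, positive pulled up; from -0.022 to +0.006. Spring about 1.5 N per mm both ways; a seated socket's weight lowers it by about 1 mm.
Not all that is in view belongs to the job. What is shaped like the part that bears blue_socket_centre but orange is not meant.

How it is judged:
By the outcome, as a careful person would: the job done as asked, in the order asked, and still so for the second after the job is handed in, with the robot touching nothing.
It also fails if it takes over 51 s, if anything falls off the work surface, if the arm or the gripper's body presses on something with over 40 N, if the wrist force passes 120 N, or if a joint passes its speed limit or range.

ROBOT

A 6-joint arm with a two-finger parallel gripper is mounted at the origin on a cart in front of the work surface, level with it; the furniture and walls round the work are solid. World frame = base frame: x ahead of the robot, y to its left, z up, the work surface at z = 0. Lengths are in mm, angles in rad, forces in N, time in s.
With the tool pointing down it reaches from about 375 to 975 mm from the base axis. Payload 3.8 kg.
Tool frame: the origin (TCP) lies at the very end of the fingers, on their centre line; the grasp point (between the pads) lies tcp_to_grasp behind it (tcp_to_grasp is the distance from the TCP to the grasp point, in mm); z points along the fingers, y is the line along which they close (so a half turn about z gives the same grasp; the last joint's range is limited). The gripper opens to 88 mm and grips with 3 to 60 N. Pads are 18 mm wide; open, the fingers measure 123 mm over their backs; the gripper's body (75 mm by 187 mm) begins 45 mm behind the grasp point.
Start: joints at [-1.316, 0.264, 1.604, -0, 1.274, -0.037], TCP at [194.176, -646.462, 238.706] pointing down, gripper open.
Joint ranges: [-2.63, 2.63], [-0.94, 2.18], [0.31, 2.57], [-1.31, 4.45], [0, 2.66], [-2.55, 2.55]. Speed limits (rad/s): [2.57, 2.57, 3.14, 3.14, 3.14, 3.14].

INTERFACE

Orientations are given as a unit quaternion [x, y, z, w].
In Python, from cell import * gives the robot as it stands.
- The arm moves only by the tool play_rows, never from a script. Its argument "steps" is a list of rows, each an object with "grip": the finger opening in mm, from 0 to 88.1; "translation": the shift along the tool's x, y, z in units of 50 mm (1.0 is 50 mm), a list of three; "twist": the turn, a rotation vector about the tool's x, y, z in units of 8 degrees (1.0 is 8 degrees), a list of three. A call has 1 to 12 rows; each row shifts and turns the commanded pose from where the row before left it, along the tool's axes as they then stand; what a row does not reach is not made up. A row lasts 1/10 s, in which the tool goes at most 50 mm and 8.59 degrees, less where a joint would pass 70% of its speed; a pose out of reach is approached as far as the arm can. A call is refused whole if a number of a shift passes 1 or a number of a turn 1, either way. A call with a gripper value outside its range is refused whole. The fingers move at their own pace and stop on an object; the grip force is fixed at half the most. Time passes only in rows, so rows that do not move let the fingers close. It gives the time, the measured TCP pose, the force, the opening and the grip force at its end, in the units of the state.
- read_state(): the state, without advancing time (a new reading comes with each control period).
- grab_frame(name): name is "side" or "top" or "wrist"; returns a dict with "pixels" (480x640x3 uint8, red, green, blue), "vfov" (degrees; the focal length in pixels is half the picture's height over the tangent of half this angle, whatever the lens; pixels are square), "cx", "cy" (the principal point, pixels), "extrinsics" (4x4, takes a point from world to camera coordinates); the wrist camera has in their place "mount" (4x4, takes a point from camera to tool coordinates, whose origin is the TCP and whose axes are the flange's). Camera axes: x right, y down, z forward; pixel columns grow to the right and rows downward; lengths in mm; the calibration is good to about 2 mm. A picture is of the moment at which its call begins: read the wrist's pose just before it. There is no depth.
- finish_job(): hands the job in; it is judged then, once.
The state is a dict: "time_s": time; "q": joint angles; "qvel": joint speeds; "joint_efforts": joint torques, N m; "eef_pos": TCP position; "orientation": TCP orientation; "wrist_force": force on the tool from outside, world axes, zero at the start; "torque": the same for the moment, N m; "opening": finger opening in mm; "grasp_force": force on a finger pad.
Only numpy, scipy, OpenCV 4.12 (cv2) and the standard library are available. Lean on these libraries where they do the work, as an engineer would, in place of code of your own. Each camera call takes 0.05 s, during which the arm holds its last target. There are 200 camera calls.

## Working session

There is one attempt and no reset: what is moved stays moved. The work goes in short steps, Python scripts to look and compute and a tool call to move; the robot and the scene stay as the last step left them, time stands still between calls to the robot, and variables do not carry over. Pictures are saved under pics/ and viewed, at most 10 in all, crops included, and the job is handed in when it is done.

Besides the shell and the picture viewer there is one more tool, called by a JSON object that holds its "api" and its "payload". play_rows: Moves the arm, as the interface text tells. Its arguments: {"type":"object","properties":{"steps":{"type":"array"}},"required":["steps"]}

```bash
mkdir -p pics; ls; python3 - <<'E'
from cell import *
import cv2,numpy as np
s=read_state();print(s)
for n in("top","side"):
    f=grab_frame(n);cv2.imwrite(f"pics/{n}0.png",f["pixels"][...,::-1]);print(n,f["vfov"],f["cx"],f["cy"],np.array(f["extrinsics"]).round(4).tolist(),[k for k in f])
    np.savez(f"cam_{n}.npz",v=f["vfov"],cx=f["cx"],cy=f["cy"],E=f["extrinsics"])
E
```

```text
pics
{'time_s': 0.0, 'q': array([-1.31590450e+00,  2.64748547e-01,  1.60534411e+00, -1.90253046e-05,
        1.27373260e+00, -3.69139578e-02]), 'qvel': array([ 0.00046191,  0.00062908, -0.00032215, -0.00091654, -0.00174786,
        0.00127641]), 'joint_efforts': array([ 5.15759348e-04, -5.02117467e+01, -3.56873882e+01,  7.27987918e-02,
        2.94725911e-02, -2.10780854e-04]), 'eef_pos': array([ 193.98947761, -645.78213698,  237.40727441]), 'orientation': array([ 9.89374019e-01,  1.45388462e-01, -1.30462380e-04, -1.10868585e-03]), 'wrist_force': array([ 0.03474711,  0.0696908 , -0.73238858]), 'torque': array([0.02597074, 0.01513989, 0.02837107]), 'grasp_force': 0.0, 'opening': 88.14797023456477}
top 54.6333762240045 319.9537062383908 234.25443579966122 [[-0.0032, -1.0, 0.0086, 54.5684], [-0.9922, 0.0021, -0.1244, 476.8134], [0.1244, -0.0089, -0.9922, 922.0934], [0.0, 0.0, 0.0, 1.0]] ['pixels', 'vfov', 'cx', 'cy', 'extrinsics']
side 42.47942364199127 312.66455874308264 243.27242215905179 [[-0.9979, -0.0646, 0.0073, 439.2141], [-0.0437, 0.5842, -0.8105, 46.4685], [0.0481, -0.8091, -0.5857, 1155.9318], [0.0, 0.0, 0.0, 1.0]] ['pixels', 'vfov', 'cx', 'cy', 'extrinsics']
```

View pics/top0.png

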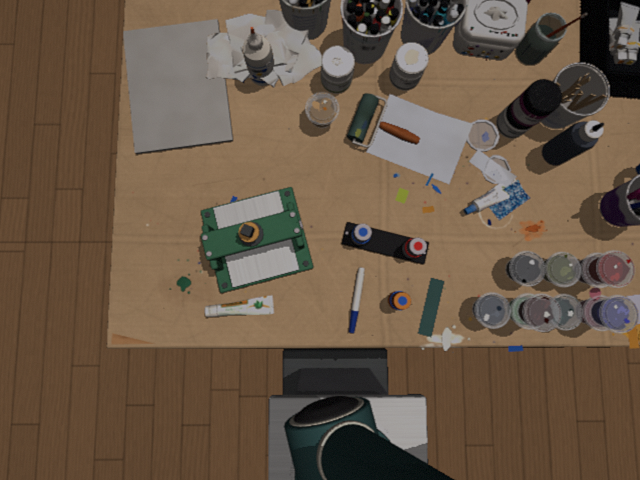

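View pics/side0.png

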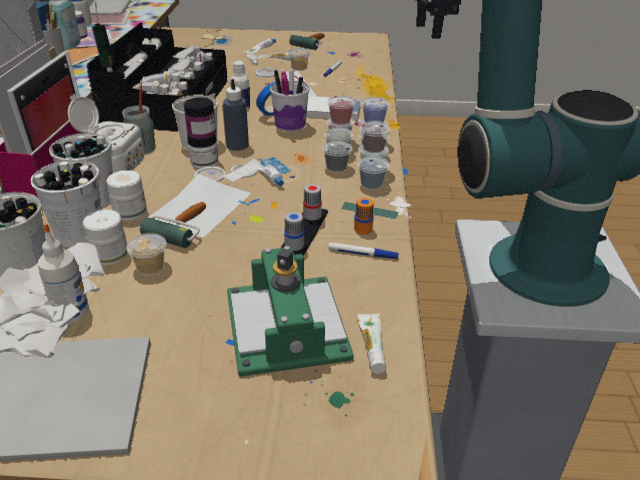

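The top view shows the blue-dotted socket at (362,234) and the red-dotted one at (418,246), both on the black rail. The orange decoy is at (400,300) and the press drive at about (249,231). In the side view, blue is at (294,232), red at (313,203), orange at (364,216) and the drive at (286,255). I choose the blue one at top (362,234) and will check it in a close crop.

```bash
python3 - <<'E'
import cv2,numpy as np
t=cv2.imread("pics/top0.png");s=cv2.imread("pics/side0.png")
z=lambda im,x,y,w,h,k:cv2.resize(im[y:y+h,x:x+w],None,fx=k,fy=k,interpolation=cv2.INTER_CUBIC)
a=z(t,335,210,100,75,4);b=z(t,200,185,100,75,4);c=z(s,265,180,100,75,4);d=z(s,235,235,100,75,4)
cv2.imwrite("pics/crop.png",np.vstack([np.hstack([a,b]),np.hstack([c,d])]))
E
```

```text
(no output)
```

View pics/crop.png

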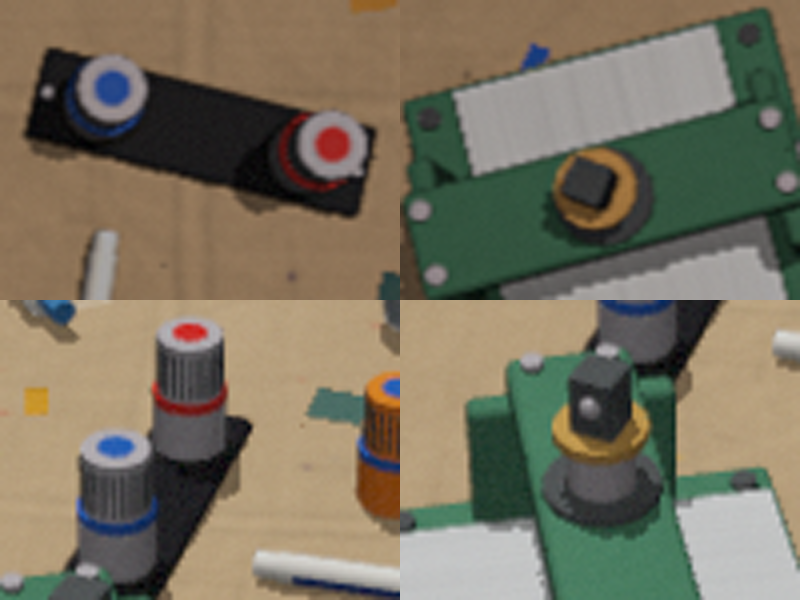

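```bash
cat > h.py <<'E'
import numpy as np,cv2
from scipy.optimize import least_squares
from scipy.spatial.transform import Rotation as R
def cam(n):
    d=np.load(f"cam_{n}.npz");return 240/np.tan(np.radians(d["v"])/2),float(d["cx"]),float(d["cy"]),d["E"]
def proj(n,X):
    f,cx,cy,E=cam(n);p=E[:3,:3]@X+E[:3,3];return np.array([cx+f*p[0]/p[2],cy+f*p[1]/p[2]])
def atz(n,uv,z):
    f,cx,cy,E=cam(n);r=E[:3,:3].T@np.array([(uv[0]-cx)/f,(uv[1]-cy)/f,1]);c=-E[:3,:3].T@E[:3,3];return c+r*(z-c[2])/r[2]
E
python3 - <<'E'
from h import *
import cell
print([ (k,getattr(cell,k)) for k in dir(cell) if not k.startswith('_')][:20])
for nm,t,s,z in [("blue",(363,232),(294,216.5),74),("red",(418,246.2),(312.5,188),74),("drive",(248,230.2),(285.2,252),151),("collar",(249,232.2),(285.2,268),125)]:
    a,b=atz("top",t,z),atz("side",s,z)
    q=least_squares(lambda X:np.r_[proj("top",X)-t,proj("side",X)-s],a)
    print(nm,a.round(1),b.round(1),q.x.round(1),q.fun.round(1))
E
```

```text
[('Unreachable', <class 'cell.Unreachable'>), ('finish_job', <function connect.<locals>.done at 0x7f57064699e0>), ('grab_frame', <function make.<locals>.drawn_camera at 0x7f5706469f80>), ('read_state', <function make.<locals>.<lambda> at 0x7f570646a480>), ('tcp_to_grasp', 18.700000000000003)]
blue [475.6 -30.4  74. ] [477.5 -27.   74. ] [477.  -30.7  71.5] [-0.  -0.5  0.5  0.1]
red [ 447.5 -137.3   74. ] [ 449.7 -133.6   74. ] [ 448.8 -137.9   71.3] [-0.  -0.5  0.5  0.1]
drive [469.3 182.8 151. ] [470.9 187.9 151. ] [470.7 183.3 147.5] [-0.  -0.5  0.5  0.1]
collar [469.1 184.7 125. ] [470.8 194.1 125. ] [471.  185.7 118.2] [-0.  -0.6  0.5  0.1]
```

```bash
cat >> h.py <<'E'
def go(p0,quat,p1):
    """world shift -> tool units"""
    return (R.from_quat(quat).inv().apply(np.array(p1,float)-np.array(p0,float))/50).round(3)
E
python3 - <<'E'
from h import *
q=[0.989374,0.145388,-.00013,-.0011]
print(R.from_quat(q).as_matrix().round(4))
print(go([194.176,-646.462,238.706],q,[476,-31,160]))
E
```

```text
[[ 9.577e-01  2.877e-01 -6.000e-04]
 [ 2.877e-01 -9.577e-01  2.100e-03]
 [ 1.000e-04 -2.200e-03 -1.000e+00]]
[  8.939 -10.164   1.597]
```

{"api": "play_rows", "payload": {"steps": [{"grip": 88, "translation": [0.6, -0.68, 0.1], "twist": [0, 0, 0]}, {"grip": 88, "translation": [0.6, -0.68, 0.1], "twist": [0, 0, 0]}, {"grip": 88, "translation": [0.6, -0.68, 0.1], "twist": [0, 0, 0]}, {"grip": 88, "translation": [0.6, -0.68, 0.1], "twist": [0, 0, 0]}, {"grip": 88, "translation": [0.6, -0.68, 0.1], "twist": [0, 0, 0]}, {"grip": 88, "translation": [0.6, -0.68, 0.1], "twist": [0, 0, 0]}, {"grip": 88, "translation": [0.6, -0.68, 0.1], "twist": [0, 0, 0]}, {"grip": 88, "translation": [0.6, -0.68, 0.1], "twist": [0, 0, 0]}, {"grip": 88, "translation": [0.6, -0.68, 0.1], "twist": [0, 0, 0]}, {"grip": 88, "translation": [0.6, -0.68, 0.1], "twist": [0, 0, 0]}, {"grip": 88, "translation": [0.6, -0.68, 0.1], "twist": [0, 0, 0]}, {"grip": 88, "translation": [0.6, -0.68, 0.1], "twist": [0, 0, 0]}]}}

```text
time_s: 1.3
eef_pos: [421.7, -150.3, 178.4]
orientation: [0.989, 0.145, 0.0, 0.0]
wrist_force: [1.0, -0.7, -0.5]
opening: 87.7
grasp_force: 0.0
```

{"api": "play_rows", "payload": {"steps": [{"grip": 88, "translation": [0.6, -0.68, 0.1], "twist": [0, 0, 0]}, {"grip": 88, "translation": [0.6, -0.68, 0.1], "twist": [0, 0, 0]}, {"grip": 88, "translation": [0.54, -0.64, 0.1], "twist": [0, 0, 0]}, {"grip": 88, "translation": [0, 0, 0], "twist": [0, 0, 0]}, {"grip": 88, "translation": [0, 0, 0], "twist": [0, 0, 0]}, {"grip": 88, "translation": [0, 0, 0], "twist": [0, 0, 0]}]}}

```text
time_s: 1.9
eef_pos: [475.6, -32.0, 163.5]
orientation: [0.989, 0.145, -0.0, 0.0]
wrist_force: [-0.3, -1.2, -0.3]
opening: 88.1
grasp_force: 0.0
```

```bash
python3 - <<'E'
from h import *
from cell import *
s=read_state();f=grab_frame("wrist")
print(s["time_s"],s["eef_pos"],s["orientation"],s["q"],s["wrist_force"],f["vfov"],f["cx"],f["cy"]);print(np.array(f["mount"]).round(3))
cv2.imwrite("pics/w1.png",f["pixels"][...,::-1])
np.savez("w1.npz",v=f["vfov"],cx=f["cx"],cy=f["cy"],M=f["mount"],p=s["eef_pos"],q=s["orientation"])
E
```

```text
1.9 [475.6387059  -32.00283721 163.49038454] [ 9.89397977e-01  1.45229057e-01 -3.81820423e-04  1.35805410e-04] [-1.19108758e-01 -5.28122958e-02  2.09688300e+00 -5.18918213e-04
  1.09818792e+00  1.16043496e+00] [-0.3244258  -1.24790508 -0.2921127 ] 67.12454646052355 316.1414134054284 240.3104083411593
[[ 0.0000e+00 -9.5100e-01 -3.1000e-01  7.9938e+01]
 [ 1.0000e+00  0.0000e+00  1.0000e-03 -2.4200e-01]
 [-1.0000e-03 -3.1000e-01  9.5100e-01 -1.4647e+02]
 [ 0.0000e+00  0.0000e+00  0.0000e+00  1.0000e+00]]
```

View pics/w1.png

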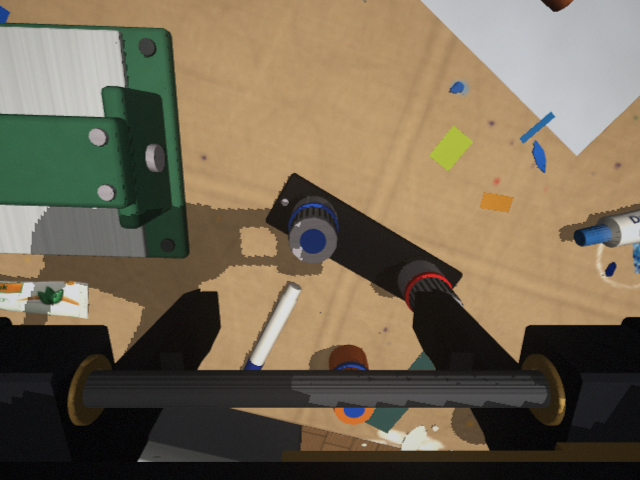

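The wrist view shows the blue dot at (313,241), centred between the fingers. The red socket is at (430,290), just under the right finger, and the crossbeam end is at the left.

```bash
cat >> h.py <<'E'
def watz(fn,uv,z):
    d=np.load(fn);f=240/np.tan(np.radians(d["v"])/2);M=d["M"];Q=R.from_quat(d["q"]).as_matrix()
    r=Q@M[:3,:3]@np.array([(uv[0]-d["cx"])/f,(uv[1]-d["cy"])/f,1]);c=d["p"]+Q@M[:3,3];return c+r*(z-c[2])/r[2]
E
python3 - <<'E'
from h import *
print(watz("w1.npz",(313,241),74))
E
```

```text
[477.31374188 -29.28333283  74.        ]
```

{"api": "play_rows", "payload": {"steps": [{"grip": 88, "translation": [0.04, -0.03, 0.5], "twist": [0, 0, 0]}, {"grip": 88, "translation": [0, 0, 0.5], "twist": [0, 0, 0]}, {"grip": 88, "translation": [0, 0, 0.5], "twist": [0, 0, 0]}, {"grip": 88, "translation": [0, 0, 0.5], "twist": [0, 0, 0]}, {"grip": 88, "translation": [0, 0, 0.46], "twist": [0, 0, 0]}, {"grip": 60, "translation": [0, 0, 0], "twist": [0, 0, 0]}, {"grip": 30, "translation": [0, 0, 0], "twist": [0, 0, 0]}, {"grip": 20, "translation": [0, 0, 0], "twist": [0, 0, 0]}, {"grip": 20, "translation": [0, 0, 0], "twist": [0, 0, 0]}, {"grip": 20, "translation": [0, 0, 0], "twist": [0, 0, 0]}, {"grip": 20, "translation": [0, 0, 0], "twist": [0, 0, 0]}, {"grip": 20, "translation": [0, 0, 0], "twist": [0, 0, 0]}]}}

```text
time_s: 3.15
eef_pos: [477.8, -29.2, 41.1]
orientation: [0.989, 0.145, 0.0, 0.0]
wrist_force: [-0.6, 2.4, 2.1]
opening: 34.1
grasp_force: 1.1
```

```bash
python3 - <<'E'
from h import *
from cell import *
s=read_state();print(s["eef_pos"],s["wrist_force"],s["grasp_force"],s["opening"],s["torque"])
E
```

```text
[477.83704372 -29.21229601  41.10319911] [-0.57271537  2.41498302  2.06841013] 1.0506478448223788 34.05901914106751 [0.41854924 0.18972759 0.02185173]
```

{"api": "play_rows", "payload": {"steps": [{"grip": 20, "translation": [0, 0, 0], "twist": [0, 0, 0]}, {"grip": 20, "translation": [0, 0, 0], "twist": [0, 0, 0]}, {"grip": 20, "translation": [0, 0, -0.2], "twist": [0, 0, 0]}, {"grip": 20, "translation": [0, 0, -0.4], "twist": [0, 0, 0]}, {"grip": 20, "translation": [0, 0, -0.6], "twist": [0, 0, 0]}, {"grip": 20, "translation": [0, 0, -0.7], "twist": [0, 0, 0]}, {"grip": 20, "translation": [0, 0, -0.7], "twist": [0, 0, 0]}, {"grip": 20, "translation": [0, 0, -0.7], "twist": [0, 0, 0]}, {"grip": 20, "translation": [0, 0, -0.5], "twist": [0, 0, 0]}, {"grip": 20, "translation": [0, 0, -0.2], "twist": [0, 0, 0]}, {"grip": 20, "translation": [0, 0, 0], "twist": [0, 0, 0]}]}}

```text
time_s: 4.25
eef_pos: [478.4, -29.5, 242.3]
orientation: [0.989, 0.145, 0.001, 0.0]
wrist_force: [-0.6, 0.3, -2.6]
opening: 33.2
grasp_force: 30.0
```

{"api": "play_rows", "payload": {"steps": [{"grip": 20, "translation": [0, -0.3, 0], "twist": [0, 0, 0]}, {"grip": 20, "translation": [0, -0.6, 0], "twist": [0, 0, 0]}, {"grip": 20, "translation": [0, -0.7, 0], "twist": [0, 0, 0]}, {"grip": 20, "translation": [0, -0.8, 0], "twist": [0, 0, 0]}, {"grip": 20, "translation": [0, -0.8, 0], "twist": [0, 0, 0]}, {"grip": 20, "translation": [0, -0.6, 0], "twist": [0, 0, 0]}, {"grip": 20, "translation": [0.1, -0.35, 0], "twist": [0, 0, 0]}, {"grip": 20, "translation": [0, 0, 0], "twist": [0, 0, 0]}, {"grip": 20, "translation": [0, 0, 0], "twist": [0, 0, 0]}, {"grip": 20, "translation": [0, 0, 0], "twist": [0, 0, 0]}]}}

```text
time_s: 5.25
eef_pos: [422.0, 170.2, 239.5]
orientation: [0.989, 0.145, -0.001, 0.0]
wrist_force: [0.1, -0.4, -0.5]
opening: 33.0
grasp_force: 30.0
```

```bash
python3 - <<'E'
from h import *
from cell import *
s=read_state();f=grab_frame("wrist")
print(s["time_s"],s["eef_pos"],s["orientation"],s["q"],s["wrist_force"],s["torque"],s["opening"],s["grasp_force"])
cv2.imwrite("pics/w2.png",f["pixels"][...,::-1])
np.savez("w2.npz",v=f["vfov"],cx=f["cx"],cy=f["cy"],M=f["mount"],p=s["eef_pos"],q=s["orientation"])
E
```

```text
5.25 [421.95964353 170.22677291 239.51261374] [ 9.89395365e-01  1.45242362e-01 -1.15444062e-03  3.67558869e-04] [ 3.28924833e-01 -1.61992748e-01  2.04883404e+00 -3.17772800e-04
  1.25715553e+00  1.60830349e+00] [ 0.08451881 -0.44037485 -0.49913793] [ 0.01500783 -0.01788898  0.01590932] 32.997494333506346 29.984765276312828
```

View pics/w2.png

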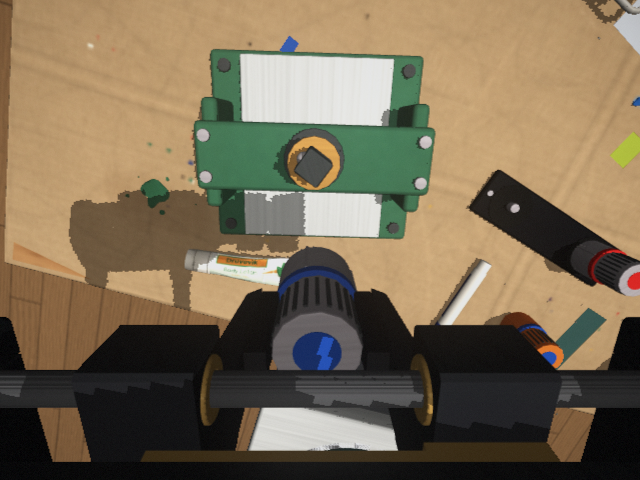

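The wrist view shows the blue socket held upright. The drive is at about (314,166) on the crossbeam, and the red socket is still on the rail. I'll enlarge the drive.

```bash
python3 - <<'E'
import cv2,numpy as np
t=cv2.imread("pics/w2.png")[125:200,265:365]
cv2.imwrite("pics/c2.png",cv2.convertScaleAbs(cv2.resize(t,None,fx=8,fy=8,interpolation=cv2.INTER_CUBIC),alpha=1.6,beta=20))
E
```

```text
(no output)
```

View pics/c2.png

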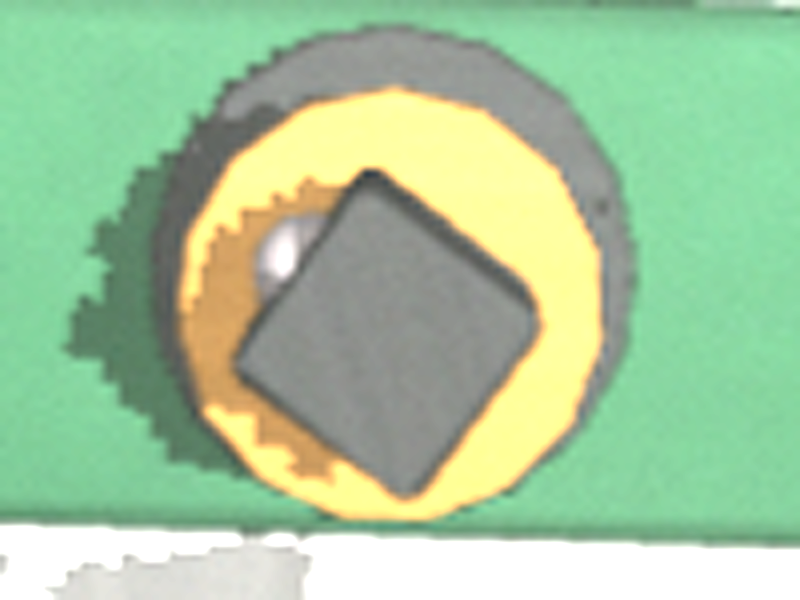

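The crop shows the drive's top corners at (372,180), (538,318), (405,497) and (238,360), with the ball on the upper-left face. The collar is centred at about (391,305).

```bash
python3 - <<'E'
from h import *
P=[watz("w2.npz",(265+(x+.5)/8-.5,125+(y+.5)/8-.5),151) for x,y in[(372,180),(538,318),(405,497),(238,360)]]
P=np.array(P);print(P.round(1),P.mean(0))
e=np.diff(np.vstack([P,P[:1]]),axis=0);print(np.linalg.norm(e,axis=1),np.degrees(np.arctan2(e[:,1],e[:,0]))%90)
print("collar",watz("w2.npz",(265+391.5/8-.5,125+305.5/8-.5),125))
s=np.load("w2.npz");print(go(s["p"],s["q"],[*P.mean(0)[:2],s["p"][2]]), R.from_quat(s["q"]).as_matrix()[:,0])
E
```

```text
[[483.2 191.9 151. ]
 [476.8 176.2 151. ]
 [460.  182.2 151. ]
 [466.7 198.2 151. ]] [471.64386182 187.1408422  151.        ]
[17.00363021 17.8641639  17.35308451 17.70142593] [67.72792347 70.18008518 67.22850103 69.07302122]
collar [471.65343476 187.06749246 125.        ]
[ 1.049 -0.038 -0.003] [ 0.95780665  0.28740339 -0.00239117]
```

```bash
python3 - <<'E'
from h import *
f=cv2.imread("pics/w2.png");h=cv2.cvtColor(f,cv2.COLOR_BGR2HSV)
m=((h[...,0]>100)&(h[...,0]<130)&(h[...,1]>120)).astype(np.uint8);m[:320]=0;m[385:]=0;m[:,:270]=0;m[:,370:]=0
m=cv2.morphologyEx(m,cv2.MORPH_OPEN,np.ones((3,3)))
c=max(cv2.findContours(m,0,1)[0],key=cv2.contourArea);e=cv2.fitEllipse(cv2.convexHull(c));print(e,cv2.boundingRect(c))
s=np.load("w2.npz");X=watz("w2.npz",e[0],s["p"][2]+33);print(X,go(s["p"],s["q"],X)*50)
E
```

```text
((316.603271484375, 352.7536315917969), (42.030250549316406, 48.169246673583984), 88.84893798828125) (293, 332, 48, 38)
[421.56090031 170.04722151 272.51261374] [ -0.5    0.05 -33.  ]
```

{"api": "play_rows", "payload": {"steps": [{"grip": 20, "translation": [0.3, -0.04, 0], "twist": [0, 0, 1]}, {"grip": 20, "translation": [0.46, 0, 0], "twist": [0, 0, 0]}, {"grip": 20, "translation": [0.3, 0, 0], "twist": [0, 0, 0]}, {"grip": 20, "translation": [0, 0, 0.3], "twist": [0, 0, 0]}, {"grip": 20, "translation": [0, 0, 0.4], "twist": [0, 0, 0]}, {"grip": 20, "translation": [0, 0, 0.25], "twist": [0, 0, 0]}, {"grip": 20, "translation": [0, 0, 0.08], "twist": [0, 0, 0]}, {"grip": 20, "translation": [0, 0, 0], "twist": [0, 0, 0]}, {"grip": 20, "translation": [0, 0, 0], "twist": [0, 0, 0]}, {"grip": 20, "translation": [0, 0, 0], "twist": [0, 0, 0]}]}}

```text
time_s: 6.3
eef_pos: [474.7, 183.1, 190.3]
orientation: [0.997, 0.076, 0.001, -0.0]
wrist_force: [-0.3, 0.2, -1.0]
opening: 33.2
grasp_force: 30.0
```

```bash
cat >> h.py <<'E'
def st():
    from cell import read_state
    s=read_state();Q=R.from_quat(s["orientation"]).as_matrix()
    print(round(s["time_s"],2),s["eef_pos"].round(2),"F",s["wrist_force"].round(2),"T",s["torque"].round(3),"tilt",Q[:2,2].round(4),"yaw",np.degrees(np.arctan2(Q[1,0],Q[0,0])).round(2),"q6",s["q"][5].round(3),s["opening"].round(2));return s
E
python3 -c "
from h import *
from cell import *
st()
f=grab_frame('side')['pixels'][...,::-1];t=grab_frame('top')['pixels'][...,::-1]
z=lambda im,x,y,w,h,k:cv2.resize(im[y:y+h,x:x+w],None,fx=k,fy=k,interpolation=cv2.INTER_CUBIC)
cv2.imwrite('pics/s3.png',cv2.convertScaleAbs(z(f,235,190,100,100,6),alpha=1.4,beta=10))
"
```

```text
Traceback (most recent call last):
  File "h.py", line 19, in st
    print(round(s["time_s"],2),s["eef_pos"].round(2),"F",s["wrist_force"].round(2),"T",s["torque"].round(3),"tilt",Q[:2,2].round(4),"yaw",np.degrees(np.arctan2(Q[1,0],Q[0,0])).round(2),"q6",s["q"][5].round(3),s["opening"].round(2));return s
                                                                                                                                                                                                                 ^^^^^^^^^^^^^^^^^^
AttributeError: 'float' object has no attribute 'round'
```

{"api": "play_rows", "payload": {"steps": [{"grip": 20, "translation": [-0.04, -0.09, 0], "twist": [0, 0, 0]}, {"grip": 20, "translation": [0, 0, 0], "twist": [0, 0, 0]}, {"grip": 20, "translation": [0, 0, 0], "twist": [0, 0, 0]}]}}

```text
time_s: 6.6
eef_pos: [471.5, 187.2, 189.6]
orientation: [0.997, 0.076, 0.0, -0.0]
wrist_force: [0.5, 0.0, -1.6]
opening: 33.3
grasp_force: 30.0
```

```bash
sed -i 's/s\["opening"\].round(2)/s["opening"]/' h.py
python3 -c "
from h import *
from cell import *
st()
f=grab_frame('side')['pixels'][...,::-1]
z=lambda im,x,y,w,h,k:cv2.resize(im[y:y+h,x:x+w],None,fx=k,fy=k,interpolation=cv2.INTER_CUBIC)
cv2.imwrite('pics/s3.png',cv2.convertScaleAbs(z(f,235,190,100,100,6),alpha=1.4,beta=10))
"
```

```text
6.6 [471.46 187.23 189.57] F [ 0.53  0.04 -1.62] T [ 0.001 -0.006 -0.01 ] tilt [0.0006 0.0002] yaw 8.75 q6 1.747 33.27800243248165
```

View pics/s3.png

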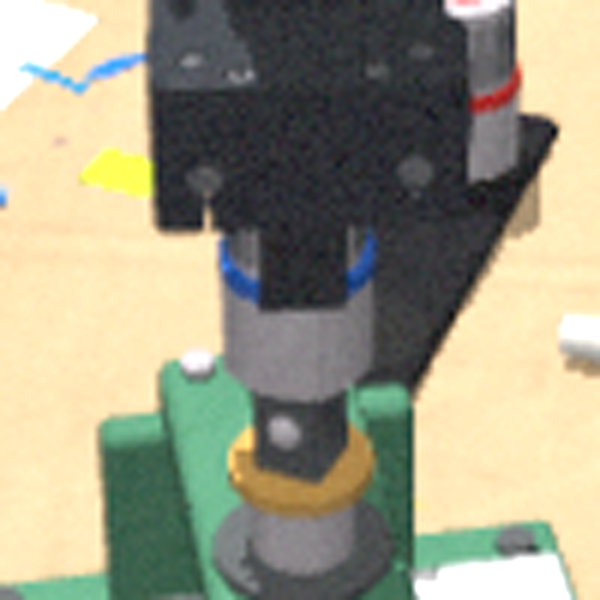

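Side view: the socket (axis about x=299 in the crop) stands over the collar (about x=302), so it is aligned to within 1 mm, with its mouth just above the drive. I'll lower it to contact.

{"api": "play_rows", "payload": {"steps": [{"grip": 20, "translation": [0, 0, 0.04], "twist": [0, 0, 0]}, {"grip": 20, "translation": [0, 0, 0.03], "twist": [0, 0, 0]}, {"grip": 20, "translation": [0, 0, 0.03], "twist": [0, 0, 0]}, {"grip": 20, "translation": [0, 0, 0.02], "twist": [0, 0, 0]}, {"grip": 20, "translation": [0, 0, 0], "twist": [0, 0, 0]}, {"grip": 20, "translation": [0, 0, 0], "twist": [0, 0, 0]}]}}

```text
time_s: 7.25
eef_pos: [471.4, 186.9, 183.1]
orientation: [0.997, 0.076, -0.0, 0.0]
wrist_force: [-0.1, -0.9, -1.5]
opening: 33.1
grasp_force: 30.0
```

```bash
python3 -c "
from h import *
st()"
```

```text
7.25 [471.4  186.93 183.14] F [-0.06 -0.86 -1.51] T [-0.04  -0.018  0.052] tilt [-0.0001 -0.0001] yaw 8.72 q6 1.747 33.120324727437705
```

{"api": "play_rows", "payload": {"steps": [{"grip": 20, "translation": [0, 0, 0.03], "twist": [0, 0, 0]}, {"grip": 20, "translation": [0, 0, 0.03], "twist": [0, 0, 0]}, {"grip": 20, "translation": [0, 0, 0], "twist": [0, 0, 0]}]}}

```text
time_s: 7.55
eef_pos: [471.2, 186.9, 179.9]
orientation: [0.997, 0.076, -0.0, 0.0]
wrist_force: [0.5, -0.4, -1.4]
opening: 33.5
grasp_force: 30.0
```

```bash
python3 -c "
from h import *
st()"
```

```text
7.55 [471.21 186.93 179.91] F [ 0.45 -0.37 -1.36] T [-0.016 -0.03  -0.001] tilt [-0.0005 -0.0002] yaw 8.72 q6 1.747 33.54311447223995
```

{"api": "play_rows", "payload": {"steps": [{"grip": 20, "translation": [0, 0, 0.03], "twist": [0, 0, 0]}, {"grip": 20, "translation": [0, 0, 0.03], "twist": [0, 0, 0]}, {"grip": 20, "translation": [0, 0, 0], "twist": [0, 0, 0]}]}}

```text
time_s: 7.85
eef_pos: [471.2, 186.9, 176.9]
orientation: [0.997, 0.076, -0.0, 0.0]
wrist_force: [0.5, -0.7, -1.0]
opening: 33.0
grasp_force: 30.0
```

```bash
python3 -c "
from h import *
from cell import *
st()
f=grab_frame('side')['pixels'][...,::-1]
z=lambda im,x,y,w,h,k:cv2.resize(im[y:y+h,x:x+w],None,fx=k,fy=k,interpolation=cv2.INTER_CUBIC)
cv2.imwrite('pics/s4.png',cv2.convertScaleAbs(z(f,235,190,100,100,6),alpha=1.4,beta=10))
"
```

```text
7.85 [471.24 186.91 176.91] F [ 0.45 -0.66 -1.04] T [ 0.052  0.036 -0.017] tilt [-0.0005 -0.0002] yaw 8.72 q6 1.747 33.03584677368415
```

View pics/s4.png

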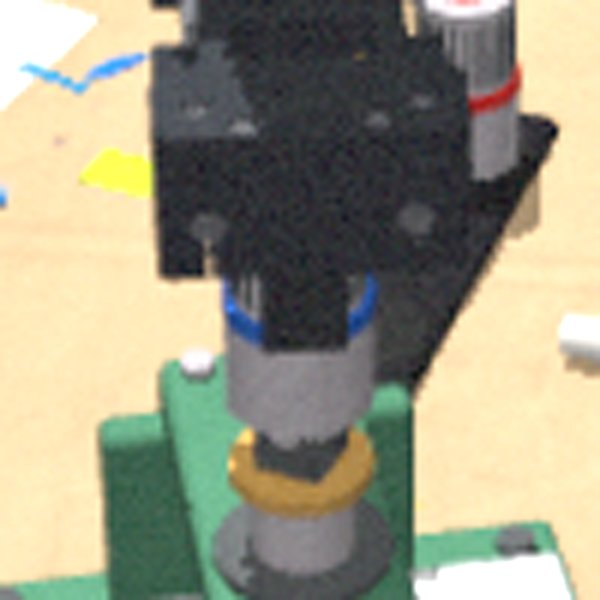

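The side view shows the mouth now well below the drive top, the collar unmoved and no force. So the square has already dropped in, and the socket is just above the ball. I'll press past it gently.

{"api": "play_rows", "payload": {"steps": [{"grip": 20, "translation": [0, 0, 0.03], "twist": [0, 0, 0]}, {"grip": 20, "translation": [0, 0, 0.03], "twist": [0, 0, 0]}, {"grip": 20, "translation": [0, 0, 0.03], "twist": [0, 0, 0]}, {"grip": 20, "translation": [0, 0, 0], "twist": [0, 0, 0]}]}}

```text
time_s: 8.3
eef_pos: [471.7, 187.3, 172.9]
orientation: [0.997, 0.076, 0.0, -0.0]
wrist_force: [0.2, 1.9, 0.5]
opening: 33.4
grasp_force: 30.0
```

{"api": "play_rows", "payload": {"steps": [{"grip": 20, "translation": [0, 0, 0.03], "twist": [0, 0, 0]}, {"grip": 20, "translation": [0, 0, 0.03], "twist": [0, 0, 0]}, {"grip": 20, "translation": [0, 0, 0], "twist": [0, 0, 0]}]}}

```text
time_s: 8.6
eef_pos: [471.9, 187.3, 170.2]
orientation: [0.997, 0.076, 0.001, -0.0]
wrist_force: [0.3, 1.4, 3.0]
opening: 33.2
grasp_force: 30.0
```

{"api": "play_rows", "payload": {"steps": [{"grip": 20, "translation": [0, -0.01, 0.03], "twist": [0, 0, 0]}, {"grip": 20, "translation": [0, 0, 0.03], "twist": [0, 0, 0]}, {"grip": 20, "translation": [0, 0, 0], "twist": [0, 0, 0]}]}}

```text
time_s: 8.9
eef_pos: [472.0, 187.5, 167.4]
orientation: [0.997, 0.076, 0.001, 0.0]
wrist_force: [-0.4, -0.1, 6.9]
opening: 32.9
grasp_force: 30.0
```

```bash
python3 -c "
from h import *
st()"
```

```text
8.9 [471.98 187.46 167.44] F [-0.44 -0.09  6.93] T [ 0.048 -0.008  0.038] tilt [0.0015 0.    ] yaw 8.73 q6 1.748 32.92441331598978
```

{"api": "play_rows", "payload": {"steps": [{"grip": 20, "translation": [0, 0, 0.03], "twist": [0, 0, 0]}, {"grip": 20, "translation": [0, 0, 0.02], "twist": [0, 0, 0]}, {"grip": 20, "translation": [0, 0, 0], "twist": [0, 0, 0]}]}}

```text
time_s: 9.2
eef_pos: [471.9, 187.4, 164.6]
orientation: [0.997, 0.076, 0.001, 0.0]
wrist_force: [1.4, 0.1, 3.1]
opening: 33.4
grasp_force: 30.0
```

```bash
python3 -c "
from h import *
st()"
```

```text
9.2 [471.89 187.44 164.63] F [1.42 0.07 3.07] T [ 0.107 -0.147  0.016] tilt [0.0013 0.    ] yaw 8.73 q6 1.748 33.3634408209432
```

{"api": "play_rows", "payload": {"steps": [{"grip": 20, "translation": [0, 0, 0.03], "twist": [0, 0, 0]}, {"grip": 20, "translation": [0, 0, 0.03], "twist": [0, 0, 0]}, {"grip": 20, "translation": [0, 0, 0.02], "twist": [0, 0, 0]}, {"grip": 20, "translation": [0, 0, 0], "twist": [0, 0, 0]}]}}

```text
time_s: 9.6
eef_pos: [470.7, 187.1, 158.9]
orientation: [0.997, 0.076, -0.001, 0.0]
wrist_force: [1.6, 0.6, -1.9]
opening: 33.1
grasp_force: 30.0
```

{"api": "play_rows", "payload": {"steps": [{"grip": 20, "translation": [0, 0, 0.03], "twist": [0, 0, 0]}, {"grip": 20, "translation": [0, 0, 0.03], "twist": [0, 0, 0]}, {"grip": 20, "translation": [0, 0, 0], "twist": [0, 0, 0]}]}}

```text
time_s: 9.9
eef_pos: [471.0, 187.2, 156.8]
orientation: [0.997, 0.076, -0.001, 0.0]
wrist_force: [0.2, -1.1, 0.5]
opening: 33.3
grasp_force: 30.0
```

```bash
python3 -c "
from h import *
st()"
```

```text
9.9 [470.96 187.18 156.82] F [ 0.17 -1.12  0.46] T [-0.235 -0.09  -0.005] tilt [-0.001  -0.0006] yaw 8.72 q6 1.748 33.29380589259746
```

{"api": "play_rows", "payload": {"steps": [{"grip": 20, "translation": [0, 0, 0.03], "twist": [0, 0, 0]}, {"grip": 20, "translation": [0, 0, 0.03], "twist": [0, 0, 0]}, {"grip": 20, "translation": [0, 0, 0], "twist": [0, 0, 0]}, {"grip": 20, "translation": [0, 0, 0], "twist": [0, 0, 0]}]}}

```text
time_s: 10.3
eef_pos: [471.2, 187.3, 154.5]
orientation: [0.997, 0.076, -0.0, 0.0]
wrist_force: [-1.5, -2.2, 3.9]
opening: 33.4
grasp_force: 30.0
```

{"api": "play_rows", "payload": {"steps": [{"grip": 20, "translation": [0, 0, 0.03], "twist": [0, 0, 0]}, {"grip": 20, "translation": [0, 0, 0.03], "twist": [0, 0, 0]}, {"grip": 20, "translation": [0, 0, 0], "twist": [0, 0, 0]}, {"grip": 20, "translation": [0, 0, 0], "twist": [0, 0, 0]}]}}

```text
time_s: 10.7
eef_pos: [471.3, 187.4, 151.9]
orientation: [0.997, 0.076, -0.0, 0.0]
wrist_force: [-2.7, -2.3, 7.7]
opening: 33.3
grasp_force: 30.0
```

```bash
python3 -c "
from h import *
st()"
```

```text
10.7 [471.33 187.36 151.9 ] F [-2.72 -2.33  7.65] T [-0.552  0.444 -0.025] tilt [-0.     -0.0002] yaw 8.72 q6 1.748 33.331994637469826
```

{"api": "play_rows", "payload": {"steps": [{"grip": 20, "translation": [0, 0, -0.04], "twist": [0, 0, 0]}, {"grip": 20, "translation": [0, 0, -0.04], "twist": [0, 0, 0]}, {"grip": 20, "translation": [0, 0, -0.04], "twist": [0, 0, 0]}, {"grip": 20, "translation": [0, 0, -0.04], "twist": [0, 0, 0]}, {"grip": 20, "translation": [0, 0, 0], "twist": [0, 0, 0]}, {"grip": 20, "translation": [0, 0, 0], "twist": [0, 0, 0]}]}}

```text
time_s: 11.3
eef_pos: [471.2, 187.6, 158.7]
orientation: [0.997, 0.076, -0.0, -0.0]
wrist_force: [0.6, -0.4, -1.3]
opening: 33.3
grasp_force: 30.0
```

```bash
python3 -c "
from h import *
st();st()"
```

```text
11.3 [471.17 187.62 158.74] F [ 0.57 -0.44 -1.31] T [ 0.018 -0.021  0.003] tilt [-0.0004  0.0003] yaw 8.72 q6 1.748 33.29094854415892
11.3 [471.17 187.62 158.74] F [ 0.57 -0.44 -1.31] T [ 0.018 -0.021  0.003] tilt [-0.0004  0.0003] yaw 8.72 q6 1.748 33.29094854415892
```

{"api": "play_rows", "payload": {"steps": [{"grip": 20, "translation": [0, 0, -0.02], "twist": [0, 0, 0]}, {"grip": 20, "translation": [0, 0, -0.02], "twist": [0, 0, 0]}, {"grip": 20, "translation": [0, 0, 0], "twist": [0, 0, 0]}, {"grip": 20, "translation": [0, 0, 0], "twist": [0, 0, 0]}]}}

```text
time_s: 11.7
eef_pos: [471.2, 187.6, 161.0]
orientation: [0.997, 0.076, -0.0, -0.0]
wrist_force: [0.6, 1.2, -3.8]
opening: 33.4
grasp_force: 30.0
```

{"api": "play_rows", "payload": {"steps": [{"grip": 20, "translation": [0, 0, -0.02], "twist": [0, 0, 0]}, {"grip": 20, "translation": [0, 0, 0], "twist": [0, 0, 0]}, {"grip": 20, "translation": [0, 0, 0], "twist": [0, 0, 0]}]}}

```text
time_s: 12.0
eef_pos: [471.2, 187.6, 162.1]
orientation: [0.997, 0.076, -0.0, -0.0]
wrist_force: [0.8, 1.9, -4.1]
opening: 32.8
grasp_force: 30.0
```

```bash
python3 -c "
from h import *
st()"
```

```text
12.0 [471.19 187.59 162.06] F [ 0.84  1.89 -4.08] T [ 0.297 -0.04   0.005] tilt [-0.0003  0.0002] yaw 8.72 q6 1.748 32.806806970966264
```

{"api": "play_rows", "payload": {"steps": [{"grip": 20, "translation": [0, 0, -0.02], "twist": [0, 0, 0]}, {"grip": 20, "translation": [0, 0, 0], "twist": [0, 0, 0]}, {"grip": 20, "translation": [0, 0, 0], "twist": [0, 0, 0]}]}}

```text
time_s: 12.3
eef_pos: [471.2, 187.6, 163.1]
orientation: [0.997, 0.076, -0.0, -0.0]
wrist_force: [0.0, 2.2, -4.6]
opening: 33.4
grasp_force: 30.0
```

```bash
python3 -c "
from h import *
from cell import *
for i in range(4): st();f=grab_frame('side')['pixels'][...,::-1]
z=lambda im,x,y,w,h,k:cv2.resize(im[y:y+h,x:x+w],None,fx=k,fy=k,interpolation=cv2.INTER_CUBIC)
cv2.imwrite('pics/s5.png',cv2.convertScaleAbs(z(f,235,190,100,100,6),alpha=1.4,beta=10))
"
```

```text
12.3 [471.22 187.59 163.08] F [ 0.02  2.21 -4.61] T [ 0.466 -0.125  0.002] tilt [-0.0002  0.0002] yaw 8.72 q6 1.748 33.384481160291266
12.35 [471.22 187.57 163.08] F [ 1.45  1.9  -5.19] T [ 0.419 -0.034  0.024] tilt [-0.0003  0.0002] yaw 8.72 q6 1.748 33.20714639330451
12.4 [471.21 187.55 163.09] F [ 1.57  2.21 -5.41] T [ 0.424 -0.102 -0.01 ] tilt [-0.0003  0.0002] yaw 8.71 q6 1.748 33.19920110749204
12.45 [471.22 187.57 163.08] F [ 0.06  2.59 -6.14] T [ 0.514 -0.12   0.053] tilt [-0.0003  0.0002] yaw 8.72 q6 1.748 33.67160740517785
```

View pics/s5.png

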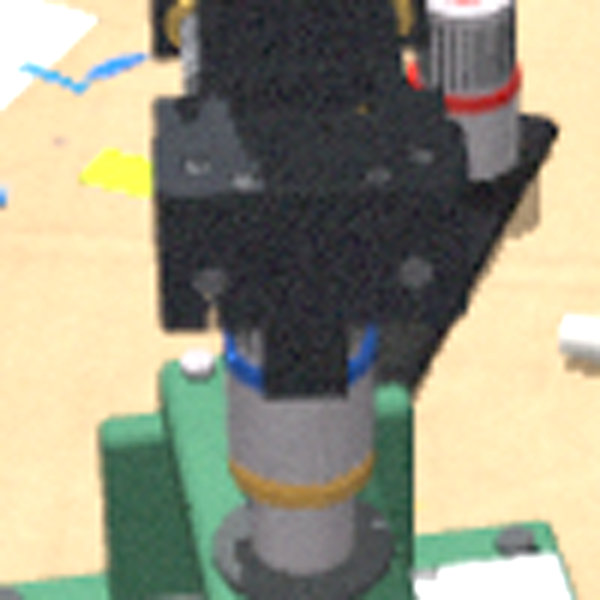

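The side view shows the socket home on the brass collar. The collar's lower edge has risen from about 515 to 507 in the crop, which is roughly 2.5 mm, so the ball holds. I'll add a last small tug, then lower the socket, seat it lightly and release.

{"api": "play_rows", "payload": {"steps": [{"grip": 20, "translation": [0, 0, -0.006], "twist": [0, 0, 0]}, {"grip": 20, "translation": [0, 0, 0], "twist": [0, 0, 0]}, {"grip": 20, "translation": [0, 0, 0], "twist": [0, 0, 0]}]}}

```text
time_s: 12.8
eef_pos: [471.3, 187.5, 163.4]
orientation: [0.997, 0.076, -0.0, -0.0]
wrist_force: [1.2, 2.6, -6.5]
opening: 33.1
grasp_force: 30.0
```

{"api": "play_rows", "payload": {"steps": [{"grip": 20, "translation": [0, 0, 0.04], "twist": [0, 0, 0]}, {"grip": 20, "translation": [0, 0, 0.04], "twist": [0, 0, 0]}, {"grip": 20, "translation": [0, 0, 0.04], "twist": [0, 0, 0]}, {"grip": 20, "translation": [0, 0, 0.04], "twist": [0, 0, 0]}, {"grip": 20, "translation": [0, 0, 0], "twist": [0, 0, 0]}, {"grip": 20, "translation": [0, 0, 0], "twist": [0, 0, 0]}]}}

```text
time_s: 13.4
eef_pos: [471.8, 187.2, 156.1]
orientation: [0.997, 0.076, 0.0, 0.0]
wrist_force: [0.5, -1.9, 1.8]
opening: 33.1
grasp_force: 30.0
```

{"api": "play_rows", "payload": {"steps": [{"grip": 20, "translation": [0, 0, -0.02], "twist": [0, 0, 0]}, {"grip": 20, "translation": [0, 0, 0], "twist": [0, 0, 0]}, {"grip": 38, "translation": [0, 0, 0], "twist": [0, 0, 0]}, {"grip": 50, "translation": [0, 0, 0], "twist": [0, 0, 0]}, {"grip": 70, "translation": [0, 0, 0], "twist": [0, 0, 0]}, {"grip": 70, "translation": [0, 0, 0], "twist": [0, 0, 0]}, {"grip": 70, "translation": [0, 0, -0.3], "twist": [0, 0, 0]}, {"grip": 70, "translation": [0, 0, -0.5], "twist": [0, 0, 0]}, {"grip": 70, "translation": [0, 0, -0.6], "twist": [0, 0, 0]}, {"grip": 70, "translation": [0, 0, -0.3], "twist": [0, 0, 0]}, {"grip": 70, "translation": [0, 0, 0], "twist": [0, 0, 0]}, {"grip": 70, "translation": [0, 0, 0], "twist": [0, 0, 0]}]}}

```text
time_s: 14.6
eef_pos: [471.2, 187.4, 241.4]
orientation: [0.997, 0.076, 0.0, -0.0]
wrist_force: [-0.9, 0.0, -0.8]
opening: 69.9
grasp_force: 0.0
```

```bash
python3 -c "
from h import *
from cell import *
st();f=grab_frame('side')['pixels'][...,::-1]
z=lambda im,x,y,w,h,k:cv2.resize(im[y:y+h,x:x+w],None,fx=k,fy=k,interpolation=cv2.INTER_CUBIC)
cv2.imwrite('pics/s6.png',cv2.convertScaleAbs(z(f,235,190,100,100,6),alpha=1.4,beta=10))
"
```

```text
14.6 [471.23 187.45 241.42] F [-0.87  0.02 -0.76] T [ 0.021 -0.003  0.04 ] tilt [0.0002 0.0001] yaw 8.72 q6 1.748 69.9487736520109
```

View pics/s6.png

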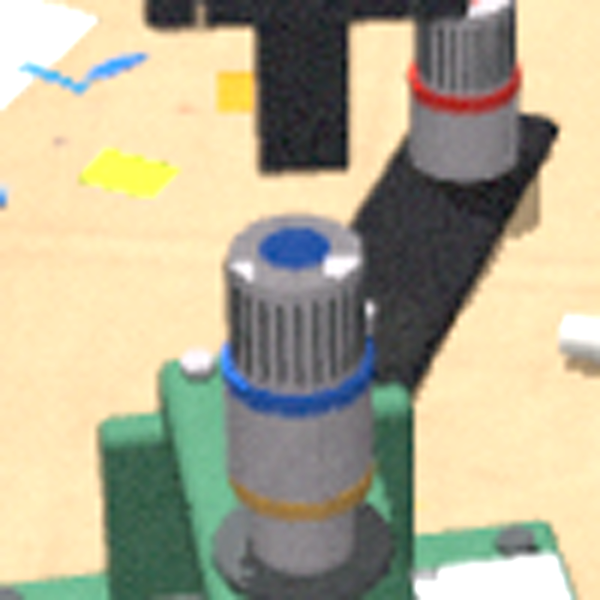

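The final side view shows the socket released and standing upright, flush on the brass collar. The gripper is clear above it, and the red socket is untouched on the rail.

```bash
python3 -c "
from cell import *
print(finish_job())"
```

```text
the job is handed in; nothing more can be done
None
```

The blue-banded socket is home on the press drive with its ball holding: the tug raised the screw about 3 mm by force reading, and pressing never took it past about 6 mm down. It is released, the red-banded socket was left where it was, and the job was handed in at about 15 s.

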